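Static check at the bench tester

TASK

Do the static check before the boards are handled: on the grey tester press the narrow bar key well down (at least half of its travel) and let it come up again, then press the large round metal plate down as far with the fingertips and keep it down for two seconds, gently all the while, and withdraw. Do not touch the square plate or the small round key, and leave the loose parts on and around the tester where they are: nothing is to be gripped or lifted.

Things in the scene. Friction and masses are not known exactly. Their poses are not given: they have to be found in the camera images.
- tester: grey box of the static tester, fixed to the bench, 220 mm (x) by 160 mm (y), flat top 40 mm above the bench; origin at the centre of its underside, x away from its front, z up. Four square key units sit on its top in a 2 by 2 block, 76 mm apart centre to centre, at x -70 and +6 mm, y +38 and -38 mm; which key sits where changes. On the ledge behind them (x about +80 mm) stand two loose parts, up to 32 mm high
- unit_round: key unit: flat 60x60x3 mm black frame fixed on the tester, origin at the centre of its underside, axes parallel to the tester's; it carries the large round steel plate, 44 mm across
- round_top (a point): centre of the flat top face of the large round steel plate, 44 mm across: the touch plate to be held down. At rest 17 mm above the tester's top (57 mm above the bench), 14 mm proud of its frame; goes down with the key
- key_round (a joint): how far that key is pressed straight down, m: 0 at rest, 0.010 at its stop (still 4 mm proud of the frame). Spring: about 1 N to start it, 3.5 N at 5 mm, 6 N at 10 mm; it comes up again by itself when let go
- unit_square: key unit: flat 60x60x3 mm black frame fixed on the tester, origin at the centre of its underside, axes parallel to the tester's; it carries the square steel plate, 40x40 mm
- square_top (a point): centre of the flat top face of the square steel plate, 40x40 mm: to be left alone. At rest 17 mm above the tester's top (57 mm above the bench), 14 mm proud of its frame; goes down with the key
- key_square (a joint): how far that key is pressed straight down, m: 0 at rest, 0.010 at its stop (still 4 mm proud of the frame). Spring: about 1 N to start it, 3.5 N at 5 mm, 6 N at 10 mm; it comes up again by itself when let go
- unit_bar: key unit: flat 60x60x3 mm black frame fixed on the tester, origin at the centre of its underside, axes parallel to the tester's; it carries the narrow steel bar key, 16 mm along its unit's x by 46 mm along y
- bar_top (a point): centre of the flat top face of the narrow steel bar key, 16 mm along its unit's x by 46 mm along y: the wake key, to be pressed first. At rest 17 mm above the tester's top (57 mm above the bench), 14 mm proud of its frame; goes down with the key
- key_bar (a joint): how far that key is pressed straight down, m: 0 at rest, 0.010 at its stop (still 4 mm proud of the frame). Spring: about 1 N to start it, 3.5 N at 5 mm, 6 N at 10 mm; it comes up again by itself when let go
- unit_stud: key unit: flat 60x60x3 mm black frame fixed on the tester, origin at the centre of its underside, axes parallel to the tester's; it carries the small round steel key, 18 mm across
- stud_top (a point): centre of the flat top face of the small round steel key, 18 mm across: to be left alone. At rest 17 mm above the tester's top (57 mm above the bench), 14 mm proud of its frame; goes down with the key
- key_stud (a joint): how far that key is pressed straight down, m: 0 at rest, 0.010 at its stop (still 4 mm proud of the frame). Spring: about 1 N to start it, 3.5 N at 5 mm, 6 N at 10 mm; it comes up again by itself when let go
- capacitor: dark can capacitor, 22 mm across, 32 high, standing on the tester's rear ledge; loose, bystander; origin at the centre of its underside
- small_transformer: small transformer, 36x36x26 mm, on the tester's rear ledge; loose, bystander; origin at the centre of its underside
- relay_board: small green circuit board, 50x70x17 mm, on the bench at the tester's left; loose, bystander; origin at the centre of its underside
- paper_tape: roll of paper tape, 54 mm across, 18 high, on the bench at the tester's right; loose, bystander; origin at the centre of its underside
- tin: round yellow tin, 62 mm across, 22 high, on the bench at the tester's left; loose, bystander; origin at the centre of its underside

How it is judged (in metres and radians):
On the way, in this order (a step that is already met when the one before it is completed fails the run):
1. the bar key is pressed down at least 4 mm by the fingers (value of joint key_bar above 0.004 m and contact force between the fingers and unit_bar above 0.5 N and value of joint key_round below 0.002 m), for 0.05 s.
2. the bar key is up again, the round plate not yet pressed (value of joint key_bar below 0.001 m and value of joint key_round below 0.002 m), for 0.05 s.
3. the round plate is kept at least 4 mm down by the fingers for 1.5 s, the bar key being up (value of joint key_round above 0.004 m and contact force between the fingers and unit_round above 0.5 N and value of joint key_bar below 0.002 m), for 1.5 s.
At the end, for the whole second after the job is handed in: all four keys are up again (within 1 mm), and the loose parts are at rest within 10 mm of where they stood (value of joint each of key_round, key_square, key_bar, key_stud below 0.001 m and distance of each of capacitor, small_transformer, relay_board, paper_tape, tin from where it was at the start of the episode below 0.01 m and linear speed of each of capacitor, small_transformer, relay_board, paper_tape, tin below 0.02 m/s); the robot touches nothing.
It fails at once if the square plate or the small round key is touched (value of joint any of key_square, key_stud above 0.0015 m or contact force between any of the fingers, the arm and unit_square above 1 N or contact force between any of the fingers, the arm and unit_stud above 1 N).
It fails at once if a key or the tester is pushed hard, over 20 N (contact force between any of the fingers, the arm and unit_bar above 20 N or contact force between any of the fingers, the arm and unit_round above 20 N or contact force between any of the fingers, the arm and tester above 20 N).
It fails at once if a loose part is moved over 10 mm, or lifted (distance of any of capacitor, small_transformer, relay_board, paper_tape, tin from where it was at the start of the episode above 0.01 m).
It also fails if it takes over 32 s, if anything falls off the work surface, if the arm or the gripper's body presses on something with over 40 N, if the wrist force passes 120 N, or if a joint passes its speed limit or range.

ROBOT

A 6-joint arm with a two-finger parallel gripper is mounted at the origin on a cart in front of the work surface, level with it; the furniture and walls round the work are solid. World frame = base frame: x ahead of the robot, y to its left, z up, the work surface at z = 0. Lengths are in m, angles in degrees, forces in N, time in s.
With the tool pointing down it reaches from about 0.375 to 0.9 m from the base axis. Payload 3.1 kg.
Tool frame: the origin (TCP) lies between the finger pads; the fingertips stand 22 mm ahead of it and the grasp point (between the pads) lies 3 mm ahead of it; z points along the fingers, y is the line along which they close (so a half turn about z gives the same grasp; the last joint's range is limited). The gripper opens to 87 mm and grips with 3 to 60 N. Pads are 19 mm wide; open, the fingers measure 117 mm over their backs; the gripper's body (75 mm by 190 mm) begins 51 mm behind the grasp point.
Start: joints at [-86.373, 30.224, 82.088, -0, 67.689, -10.227], TCP at [0.15, -0.607, 0.245] pointing down, gripper open.
Joint ranges: [-176.69, 176.69], [-43.24, 126.21], [12.49, 139.97], [-82, 262], [0, 151.66], [-163.58, 163.58]. Speed limits (degrees/s): [159.86, 159.86, 180, 180, 180, 180].

INTERFACE

Orientations are given as a 3x3 rotation matrix whose columns are the frame's x, y, z axes.
In Python, from rig import bot, capture, search_frame, outline_of, spot_point gives the robot as it stands.
- The arm moves only by the tool jog_arm, never from a script. Its argument "rows" is text: rows parted by semicolons, each of 7 numbers parted by spaces: the opening, from 0 (shut) to 1 (fully open), then the shift along the tool's x, y, z as a fraction of full scale, then the turn, a rotation vector about the tool's x, y, z as a fraction of full scale. A call has 1 to 20 rows; each row is the pose to reach, as a shift and turn from the pose commanded when the call began, along the tool's axes at that moment; what a row does not reach only later rows make up. Full scale, the value 1, is 0.5 m for a shift and pi/4 rad for a turn. A row lasts 1/12 s, in which the tool goes at most 41.7 mm and 7.16 degrees, less where a joint would pass 70% of its speed; a pose out of reach is approached as far as the arm can. A call with a number of a shift or a turn outside -1 to 1 is refused whole. A call with a gripper value outside its range is refused whole. The fingers move at their own pace and stop on an object; the grip force is fixed at half the most. Time passes only in rows, so rows that repeat a pose let the fingers close. It gives the time, the measured TCP pose, the force, the opening and the grip force at its end, in the units of the state.
- bot.read_state(): the state, without advancing time (a new reading comes with each control period).
- capture(name): name is "scene" or "top" or "wrist"; returns a dict with "pixels" (420x560x3 uint8, red, green, blue), "fx", "fy", "cx", "cy" (pixels), "R" (3x3) and "t" (3): a world point X has camera coordinates R X + t; the wrist camera has in their place "mount" (4x4, takes a point from camera to tool coordinates, whose origin is the TCP and whose axes are the flange's). Camera axes: x right, y down, z forward; pixel columns grow to the right and rows downward; lengths in m; the calibration is good to about 2 mm. A picture is of the moment at which its call begins: read the wrist's pose just before it. There is no depth.
- bot.hand_in(): hands the job in; it is judged then, once.
Trained networks look in a picture, given as the dict that the camera call returned (one of the last four; its "shot" number tells which), for a name from the list of things; names that differ only in an ending like _2 or _b are one class to them, and where a whole thing is asked for, a point or a joint stands for the part that bears it (a point fixed in the world has none). Each returns a list of dicts, best first, with "conf" (0 to 1); they miss things now and then, are a little off and sometimes report something else, mostly with a low value. They report only what shows in the picture. A call takes as long as a camera call.
- search_frame(label, picture): "point" ([x, y, z] in m, in world coordinates, good to about 4 mm: the middle of the surface that is visible of it).
- outline_of(label, picture): "region" (420x560 bool, what is visible of it).
- spot_point(label, picture): "point" ([x, y, z] in m, in world coordinates, good to about 4 mm: a listed point, or the origin of a listed thing).
The state is a dict: "time_s": time; "joint_positions": joint angles; "qvel": joint speeds; "tau": joint torques, N m; "position": TCP position; "tcp_rot": TCP orientation; "force": force on the tool from outside, world axes, zero at the start; "moment": the same for the moment, N m; "opening": opening from 0.0 (shut) to 1.0 (fully open); "grasp_force": force on a finger pad.
Only numpy, scipy, OpenCV 4.12 (cv2) and the standard library are available. Lean on these libraries where they do the work, as an engineer would, in place of code of your own. Each camera call takes 0.05 s, during which the arm holds its last target. There are 200 camera calls.

## Working session

There is one attempt and no reset: what is moved stays moved. The work goes in short steps, Python scripts to look and compute and a tool call to move; the robot and the scene stay as the last step left them, time stands still between calls to the robot, and variables do not carry over. Pictures are saved under pics/ and viewed, at most 10 in all, crops included, and the job is handed in when it is done.

Besides the shell and the picture viewer there is one more tool, called after "Request:" as name(argument=value, ...) on one line, values as JSON. jog_arm: Moves the arm, as the interface text tells. Its arguments: {"type":"object","properties":{"rows":{"type":"string"}},"required":["rows"]}

```bash
mkdir -p pics; python3 - <<'E'
from rig import *
import cv2,numpy as np
s=bot.read_state();print(s['time_s'],s['position'],np.round(s['tcp_rot'],3).tolist(),s['opening'],s['force'])
ims=[]
for n in ['top','scene']:
    c=capture(n);ims.append(c['pixels'])
    for l in ['tester','round_top','square_top','bar_top','stud_top','unit_round','unit_bar','capacitor','small_transformer']:
        r=spot_point(l,c)[:1]
        for q in r:
            p=np.array(q['point']);k=c['R']@p+c['t'];print(n,l,np.round(p,4),round(q['conf'],2),int(c['fx']*k[0]/k[2]+c['cx']),int(c['fy']*k[1]/k[2]+c['cy']))
    cv2.imwrite(f'pics/{n}1.png',c['pixels'][:,:,::-1])
print(bot.read_state()['time_s'])
E
```

```text
0.0 [ 0.14964731 -0.60610805  0.24356371] [[0.971, 0.239, -0.0], [0.239, -0.971, 0.002], [0.0, -0.002, -1.0]] 0.9985972869804693 [ 0.02154928 -0.31625354 -0.52005212]
top tester [0.5195 0.1422 0.0013] 0.63 272 226
top round_top [0.4448 0.1636 0.0538] 0.52 261 257
top square_top [0.4661 0.0946 0.0574] 0.69 293 247
top bar_top [0.515  0.1842 0.06  ] 0.51 252 223
top stud_top [0.5392 0.1137 0.0573] 0.46 285 213
top unit_round [0.4446 0.1616 0.0423] 0.87 262 257
top unit_bar [0.5184 0.1815 0.0419] 0.81 253 223
top capacitor [0.5866 0.2108 0.0415] 0.6 241 193
top small_transformer [0.6049 0.1337 0.0394] 0.84 276 185
scene tester [ 0.526   0.1443 -0.0025] 0.85 275 254
scene round_top [0.4444 0.161  0.0567] 0.56 293 250
scene square_top [0.466  0.0905 0.0591] 0.6 319 230
scene bar_top [0.5191 0.1867 0.0595] 0.52 257 234
scene stud_top [0.5337 0.1089 0.0571] 0.4 288 219
scene unit_round [0.6005 0.1326 0.0398] 0.6 258 216
scene unit_bar [0.5165 0.1839 0.0384] 0.94 259 244
scene capacitor [0.5808 0.2093 0.0429] 0.66 229 231
scene small_transformer [0.6004 0.1344 0.0376] 0.81 258 217
1.0
```

View pics/top1.png

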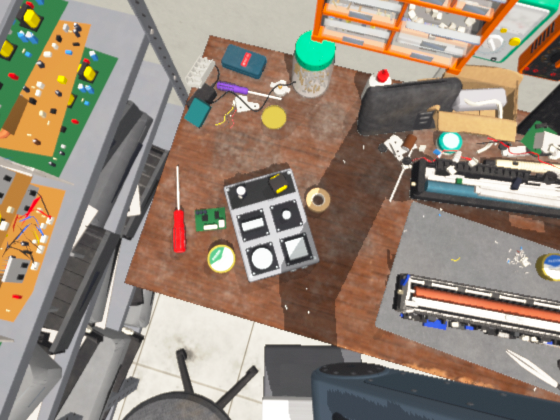

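View pics/scene1.png

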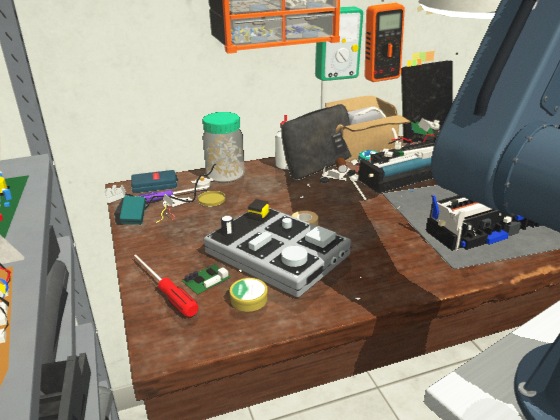

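The top view shows the round plate front-left (261,257), the square front-right (293,247), the bar rear-left (252,223) and the stud rear-right (287,213). The capacitor and transformer stand behind them at (241,190) and (279,183). The scene view agrees. I'll travel high with the fingers shut.

Request:
jog_arm(rows="0 0.63 -0.47 -0.05 0 0 0;0 0.63 -0.47 -0.05 0 0 0;0 0.63 -0.47 -0.05 0 0 0;0 0.63 -0.47 -0.05 0 0 0;0 0.63 -0.47 -0.05 0 0 0;0 0.63 -0.47 -0.05 0 0 0;0 0.63 -0.47 -0.05 0 0 0;0 0.63 -0.47 -0.05 0 0 0;0 0.63 -0.47 -0.05 0 0 0;0 0.63 -0.47 -0.05 0 0 0;0 0.63 -0.47 -0.05 0 0 0;0 0.63 -0.47 -0.05 0 0 0;0 0.63 -0.47 -0.05 0 0 0")

```text
time_s: 2.08
position: [0.399, -0.3039, 0.2696]
tcp_rot: [[0.971, 0.239, -0.0], [0.239, -0.971, -0.001], [-0.0, 0.001, -1.0]]
force: [0.2, -0.9, -0.5]
opening: 0.094
grasp_force: 0.0
```

Request:
jog_arm(rows="0 0.46 -0.88 0.1 0 0 0;0 0.46 -0.88 0.1 0 0 0;0 0.46 -0.88 0.1 0 0 0;0 0.46 -0.88 0.1 0 0 0;0 0.46 -0.88 0.1 0 0 0;0 0.46 -0.88 0.1 0 0 0;0 0.46 -0.88 0.1 0 0 0;0 0.46 -0.88 0.1 0 0 0;0 0.46 -0.88 0.1 0 0 0;0 0.46 -0.88 0.1 0 0 0;0 0.46 -0.88 0.1 0 0 0;0 0.46 -0.88 0.1 0 0 0;0 0.46 -0.88 0.1 0 0 0;0 0.46 -0.88 0.1 0 0 0;0 0.46 -0.88 0.1 0 0 0;0 0.46 -0.88 0.1 0 0 0")

```text
time_s: 3.42
position: [0.5173, 0.177, 0.2194]
tcp_rot: [[0.972, 0.237, -0.001], [0.237, -0.972, -0.001], [-0.001, 0.0, -1.0]]
force: [-0.1, -0.3, 1.1]
opening: 0.004
grasp_force: 0.0
```

```bash
python3 - <<'E'
from rig import *
import cv2,numpy as np
s=bot.read_state();R=np.array(s['tcp_rot']);P=np.array(s['position']);print(s['time_s'],P,R.round(3).tolist(),s['opening'],s['force'])
c=capture('wrist');M=np.array(c['mount']);im=c['pixels'][:,:,::-1].copy()
for l in ['round_top','bar_top','square_top','stud_top']:
    for q in spot_point(l,c)[:2]:
        p=np.array(q['point']);k=np.linalg.inv(M)@np.r_[R.T@(p-P),1]
        u,v=int(c['fx']*k[0]/k[2]+c['cx']),int(c['fy']*k[1]/k[2]+c['cy']);print(l,p.round(4),round(q['conf'],2),u,v)
        cv2.circle(im,(u,v),3,(0,0,255),-1)
cv2.imwrite('pics/w1.png',im);print(bot.read_state()['time_s'])
E
```

```text
3.4167 [0.51728867 0.17701332 0.21941918] [[0.972, 0.237, -0.001], [0.237, -0.972, -0.001], [-0.001, 0.0, -1.0]] 0.0037471288586058086 [-0.07609702 -0.26465422  1.12381956]
bar_top [0.5132 0.1843 0.0607] 0.95 271 202
stud_top [0.5334 0.1138 0.0579] 0.58 353 198
stud_top [0.515  0.1848 0.0597] 0.52 271 199
3.6667
```

View pics/w1.png

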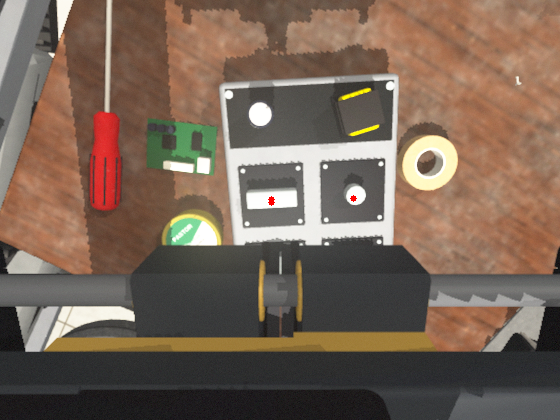

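The bar shows at (271,199) and the stud at (355,195). This matches the bar estimate of (0.515, 0.185), and the yaw is nearly aligned. I'll descend to just above the bar, then press.

Request:
jog_arm(rows="0 0 -0.016 0.08 0 0 0;0 0 -0.016 0.16 0 0 0;0 0 -0.016 0.22 0 0 0;0 0 -0.016 0.25 0 0 0;0 0 -0.016 0.25 0 0 0;0 0 -0.016 0.26 0 0 0;0 0 -0.016 0.27 0 0 0;0 0 -0.016 0.276 0 0 0;0 0 -0.016 0.282 0 0 0;0 0 -0.016 0.288 0 0 0;0 0 -0.016 0.294 0 0 0;0 0 -0.016 0.294 0 0 0;0 0 -0.016 0.294 0 0 0;0 0 -0.016 0.294 0 0 0")

```text
time_s: 4.83
position: [0.5162, 0.1869, 0.0732]
tcp_rot: [[0.971, 0.24, 0.002], [0.24, -0.971, 0.0], [0.002, 0.0, -1.0]]
force: [1.3, -0.3, 3.8]
opening: 0.006
grasp_force: 1.9
```

The tip is at 51 mm with about 4 N, so roughly 5 mm of travel. I'll go 2 mm deeper for certainty, then rise straight up.

Request:
jog_arm(rows="0 0 0 0.005 0 0 0;0 0 0 0.005 0 0 0;0 0 0 0.005 0 0 0;0 0 0 0.005 0 0 0")

```text
time_s: 5.17
position: [0.5161, 0.1869, 0.0704]
tcp_rot: [[0.971, 0.239, 0.002], [0.239, -0.971, 0.0], [0.002, 0.0, -1.0]]
force: [0.9, -0.8, 5.9]
opening: 0.005
grasp_force: 2.6
```

Request:
jog_arm(rows="0 0 0 -0.01 0 0 0;0 0 0 -0.03 0 0 0;0 0 0 -0.08 0 0 0;0 0 0 -0.1 0 0 0;0 0 0 -0.1 0 0 0;0 0 0 -0.1 0 0 0;0 0 0 -0.1 0 0 0")

```text
time_s: 5.75
position: [0.5143, 0.1867, 0.1194]
tcp_rot: [[0.971, 0.239, -0.002], [0.239, -0.971, -0.0], [-0.002, -0.0, -1.0]]
force: [-1.0, -0.2, -0.7]
opening: 0.005
grasp_force: 0.0
```

Bar pressed about 8 mm and released. Next is the round plate at (0.4446, 0.162).

Request:
jog_arm(rows="0 -0.07 0.008 0 0 0 0;0 -0.147 0.015 0 0 0 0;0 -0.147 0.015 0.03 0 0 0;0 -0.147 0.015 0.055 0 0 0;0 -0.147 0.015 0.065 0 0 0;0 -0.147 0.015 0.075 0 0 0;0 -0.147 0.015 0.081 0 0 0;0 -0.147 0.015 0.086 0 0 0;0 -0.147 0.015 0.091 0 0 0;0 -0.147 0.015 0.097 0 0 0;0 -0.147 0.015 0.097 0 0 0;0 -0.147 0.015 0.097 0 0 0;0 -0.147 0.015 0.097 0 0 0")

```text
time_s: 6.83
position: [0.4457, 0.1619, 0.0719]
tcp_rot: [[0.971, 0.24, 0.0], [0.24, -0.971, -0.0], [0.0, 0.0, -1.0]]
force: [-2.3, -1.5, 4.2]
opening: 0.006
grasp_force: 2.2
```

Request:
jog_arm(rows="0 0 0 0.001 0 0 0;0 0 0 0.001 0 0 0;0 0 0 0.001 0 0 0;0 0 0 0.001 0 0 0;0 0 0 0.001 0 0 0;0 0 0 0.001 0 0 0;0 0 0 0.001 0 0 0;0 0 0 0.001 0 0 0;0 0 0 0.001 0 0 0;0 0 0 0.001 0 0 0;0 0 0 0.001 0 0 0;0 0 0 0.001 0 0 0;0 0 0 0.001 0 0 0;0 0 0 0.001 0 0 0")

```text
time_s: 8.0
position: [0.4457, 0.162, 0.071]
tcp_rot: [[0.971, 0.239, -0.0], [0.239, -0.971, -0.0], [-0.0, -0.0, -1.0]]
force: [-2.0, -0.6, 4.4]
opening: 0.002
grasp_force: 2.4
```

Request:
jog_arm(rows="0 0 0 0 0 0 0;0 0 0 0 0 0 0;0 0 0 0 0 0 0;0 0 0 0 0 0 0;0 0 0 0 0 0 0;0 0 0 0 0 0 0;0 0 0 0 0 0 0;0 0 0 0 0 0 0;0 0 0 0 0 0 0;0 0 0 0 0 0 0;0 0 0 0 0 0 0;0 0 0 0 0 0 0;0 0 0 0 0 0 0;0 0 0 0 0 0 0")

```text
time_s: 9.17
position: [0.4457, 0.162, 0.0711]
tcp_rot: [[0.971, 0.239, -0.0], [0.239, -0.971, 0.0], [-0.0, -0.0, -1.0]]
force: [-1.9, -1.2, 4.8]
opening: -0.0
grasp_force: 2.4
```

Request:
jog_arm(rows="0 0 0 -0.01 0 0 0;0 0 0 -0.03 0 0 0;0 0 0 -0.08 0 0 0;0 0 0 -0.15 0 0 0;0 0 0 -0.22 0 0 0;0 0 0 -0.3 0 0 0;0 0 0 -0.3 0 0 0;0 0 0 -0.3 0 0 0;0 0 0 -0.3 0 0 0;0 0 0 -0.3 0 0 0")

```text
time_s: 10.0
position: [0.4449, 0.1619, 0.2198]
tcp_rot: [[0.971, 0.239, -0.003], [0.239, -0.971, -0.0], [-0.003, -0.0, -1.0]]
force: [0.1, -0.2, -0.5]
opening: 0.004
grasp_force: 0.0
```

```bash
python3 - <<'E'
from rig import *
import cv2
cv2.imwrite('pics/w2.png',capture('wrist')['pixels'][:,:,::-1])
E
```

```text
(no output)
```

View pics/w2.png

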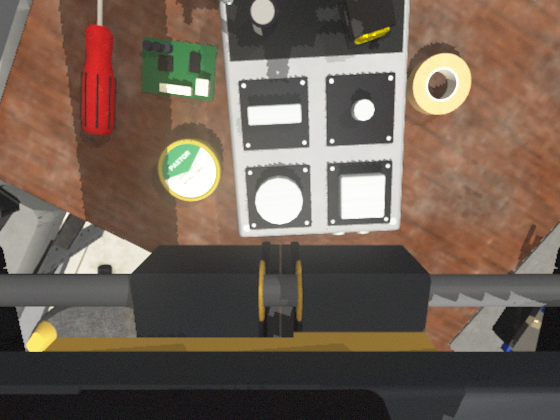

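The wrist view shows the round plate at (279,200), in line with the gripper, and the bar at (274,114). The loose parts look undisturbed and the arm is clear, so I'm handing in.

```bash
python3 -c "
from rig import *
print(bot.hand_in())"
```

```text
the job is handed in; nothing more can be done
None
```

I pressed the bar key about 8 mm and let it come up, then held the round plate about 7 mm down for over 2 s at about 5 N. I withdrew with nothing else touched as far as the last picture shows, and handed the job in at about 10 s; no verdict came back.

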